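# Plug in the test gauge, tug-test it, turn the air on

## Task

Take the round test gauge out of the wooden block and push it, upright, into the open push-in outlet of the air manifold until its flange is fully down on the rim, without ramming it. Before there is any air on it, prove that it is latched: pull it straight up with slowly rising force to about 15 newtons, hold that for about a second and ease off, so that it stays plugged in. Only then swing the lever of the ball valve fully open, in line with the pipe, and let go; leave the other fittings and the things on the bench as they are.

Things in the scene. Friction and masses are not known exactly. Their poses are not given: they have to be found in the camera images.
- gauge: test gauge, face up, 76 mm tall, about 160 g; origin: its spigot's tip, z up its axis. Brass spigot to 32 mm, round flange 34 mm diameter from 32 to 36 mm, hexagon neck 20 mm wide to 50 mm, round black rubber-covered case 46 mm diameter from 50 to 76 mm with a white dial on top. Grip the case from above. Starts upright in one of the block's three holes (which one varies), flange on the block
- gauge_flange (a point): point on the gauge's axis at the underside of its flange, 32 mm above the spigot's tip. The spigot below it, from the tip: cone growing from 11 to 18 mm diameter over 8 mm, collar 18 mm diameter to 11 mm, groove 12 mm diameter to 23 mm, guide land 18 mm diameter to 32 mm
- manifold: bench air manifold, fixed: aluminium bar 46 x 175 x 40 mm along its y axis; origin under it on the bench top, z up. On top two round steel outlets, 38 mm diameter, rims 84 mm above the bench: the open one at y = +80 mm, one at y = +5 mm closed for good by a black-knobbed plug (top at 105 mm). At its -y end the ball valve (axis at y = -85 mm) and the supply pipe down to the bench at y = -138 mm
- outlet (a point): centre of the open outlet's mouth, at its rigid steel rim. Inside it a black collet ring, bore 20.4 mm, with three spring claws that snap over the spigot's collar: pushing past them takes 8 to 18 N. They click when the flange is still 1.5 to 6.5 mm above the rim (wear differs); then push on until the flange meets the rim. If not past the claws it slides out easily. Over 40 N is ramming
- collet (a joint): how far the collet is drawn up against its spring, in m: 0 at rest. A latched gauge that is pulled first lifts freely by 1.5 to 6.5 mm (unknown wear, not measured), then draws the collet up, 12 N per mm (15 N = 1.25 mm). Over 21 N (1.75 mm) is too hard; it stops dead at 6 mm
- valve (a joint): angle of the ball valve's lever in rad about the vertical: 0 = shut, lever across the pipe (pointing along the manifold's -x); 1.57 = fully open, in line with the pipe (along the manifold's -y), against a stop. It turns anticlockwise seen from above, stays where it is left, and needs about 2 N at the rubber sleeve
- lever_grip (a point): middle of the lever's rubber sleeve, 72 mm out from the valve axis, 86 mm above the bench; the sleeve is 55 mm long, 16 mm wide, 11 mm high, z axis up, x axis along the lever towards the valve axis
- valve_axis (a point): point on the vertical turning axis of the lever, 86 mm above the bench
- block: wooden storage block 198 x 58 x 40 mm, fixed, long along its x axis; origin under its centre. Three upright 21.5 mm holes in a row at x = -64, 0 and +64 mm
- blank_plug: spare blanking plug with the same brass spigot and a low black knob 26 mm diameter, 53 mm tall in all, in another hole of the block; origin at its spigot's tip; stays there
- hose_tail: brass hose tail with the same spigot, a hexagon and a ribbed thin stem, 74 mm tall in all, in the third hole of the block; origin at its spigot's tip; stays there
- oil_bottle: oil bottle 47 mm diameter, 137 mm tall, behind the manifold; origin at the centre of its base; stays there
- tyre_lever: flat tyre lever 117 x 18 x 8 mm on the near side of the bench; origin under its centre; stays there

How it is judged:
On the way, in this order (a step that is already met when the one before it is completed fails the run):
1. the gauge is pushed home in the open outlet: flange down on the rim (within 1.2 mm), on the outlet's axis (within 2.5 mm) (z of gauge_flange in the frame of outlet below 0.0012 m and horizontal distance between gauge_flange and outlet below 0.0025 m and value of joint valve below 0.5 rad), for 0.1 s.
2. the latched gauge is pulled upward so that it draws up the collet with 11 to 21 N (0.92 to 1.75 mm), held for 0.4 s, with the valve still shut (value of joint collet between 0.00092 and 0.00175 m and horizontal distance between gauge_flange and outlet below 0.004 m and value of joint valve below 0.5 rad), for 0.4 s.
3. the ball valve's lever is swung open (at least 1.4 rad) with the gauge still plugged in (value of joint valve above 1.4 rad and z of gauge_flange in the frame of outlet below 0.007 m and horizontal distance between gauge_flange and outlet below 0.004 m), for 0.1 s.
At the end, for the whole second after the job is handed in: the gauge stands released and at rest in the open outlet, its flange within 7 mm of the rim, upright within 0.12 rad, the collet back down (under 0.4 mm), and the valve's lever is open (at least 1.4 rad) (all of step 3 and angle between gauge's own z axis and vertical below 0.12 rad and value of joint collet below 0.0004 m and linear speed of gauge below 0.02 m/s); the robot touches nothing.
It fails at once if the gauge is pulled harder than 21 N (collet drawn up more than 1.75 mm) (value of joint collet above 0.00175 m).
It fails at once if the gauge is rammed: pressed on the manifold with more than 40 N (contact force between gauge and manifold above 40 N).
It fails at once if one of the other fittings is taken out of the block or knocked over (distance of any of blank_plug, hose_tail from where it was at the start of the episode above 0.012 m).
It fails at once if the oil bottle or the tyre lever is knocked away (more than 3 cm) (distance of any of oil_bottle, tyre_lever from where it was at the start of the episode above 0.03 m).
It also fails if it takes over 67 s, if anything falls off the work surface, if the arm or the gripper's body presses on something with over 40 N, if the wrist force passes 120 N, or if a joint passes its speed limit or range.

## Robot

A 6-joint arm with a two-finger parallel gripper is mounted at the origin on a cart in front of the work surface, level with it; the furniture and walls round the work are solid. World frame = base frame: x ahead of the robot, y to its left, z up, the work surface at z = 0. Lengths are in m, angles in rad, forces in N, time in s.
With the tool pointing down it reaches from about 0.35 to 0.775 m from the base axis. Payload 7.3 kg.
Tool frame: the origin (TCP) lies at the centre of the arm's flange, where the gripper is bolted on; the fingertips stand 178 mm ahead of it and the grasp point (between the pads) lies 159 mm ahead of it (tip_extent is the distance from the TCP to the fingertips, in m); z points along the fingers, y is the line along which they close (so a half turn about z gives the same grasp; the last joint's range is limited). The gripper opens to 92 mm and grips with 3 to 60 N. Pads are 19 mm wide; open, the fingers measure 130 mm over their backs; the gripper's body (75 mm by 190 mm) begins 47 mm behind the grasp point.
Start: joints at [1.107, 0.342, 1.524, -0, 1.275, -0.146], TCP at [0.164, 0.499, 0.405] pointing down, gripper open.
Joint ranges: [-2.53, 2.53], [-0.77, 2.02], [0.04, 2.7], [-1, 4.14], [0.28, 2.66], [-3.11, 3.11]. Speed limits (rad/s): [2.57, 2.57, 3.14, 3.14, 3.14, 3.14].

## Interface

Orientations are given as [roll, pitch, yaw] about the fixed x, y, z axes, in that order (R = Rz(yaw) Ry(pitch) Rx(roll)).
In Python, from cell import * gives the robot as it stands.
- The arm moves only by the tool arm_command, never from a script. Its arguments are lists of equal length, an entry for each row: "xyz": the shift along the world's x, y, z in mm, a list of three; "spin": the turn about the world's z in degrees. In form: {"xyz": [[tx, ty, tz], ...], "spin": [spin, ...]}. A call has 1 to 20 rows; each row shifts and turns the commanded pose from where the row before left it; what a row does not reach is not made up. A row lasts 1/10 s, in which the tool goes at most 50 mm and 8.59 degrees, less where a joint would pass 70% of its speed; a pose out of reach is approached as far as the arm can. A call with a gripper value outside its range is refused whole. "jaw" is the opening, from -1 (shut) to 1 (fully open), set as the call begins (left out, the last holds). The fingers move at their own pace and stop on an object; "squeeze" is the grip in N (left out, the last holds). Time passes only in rows, so rows that do not move let the fingers close. It gives the time, the measured TCP pose, the force, the opening and the grip force at its end, in the units of the state.
- observe(): the state, without advancing time (a new reading comes with each control period).
- read_camera(name): name is "side" or "top"; returns a dict with "img" (480x640x3 uint8, red, green, blue), "depth" (480x640 float32, m along the optical axis (not along the pixel's ray), 0 where there is no reading), "fx", "fy", "cx", "cy" (pixels), "world_from_camera" (4x4, takes a point from camera to world coordinates). Camera axes: x right, y up, looking along -z (the intrinsics and any distortion apply to the point x, -y, -z); pixel columns grow to the right and rows downward; lengths in m; the calibration is good to about 2 mm. A picture is of the moment at which its call begins.
- hand_in(): hands the job in; it is judged then, once.
The state is a dict: "time": time; "qpos": joint angles; "qvel": joint speeds; "joint_efforts": joint torques, N m; "tool_pos": TCP position; "tool_rot": TCP orientation; "contact_force": force on the tool from outside, world axes, zero at the start; "torque": the same for the moment, N m; "opening": finger opening in m; "grip_force": force on a finger pad.
Only numpy, scipy, OpenCV 4.12 (cv2) and the standard library are available. Lean on these libraries where they do the work, as an engineer would, in place of code of your own. Each camera call takes 0.05 s, during which the arm holds its last target. There are 200 camera calls.

## Working session

There is one attempt and no reset: what is moved stays moved. The work goes in short steps, Python scripts to look and compute and a tool call to move; the robot and the scene stay as the last step left them, time stands still between calls to the robot, and variables do not carry over. Pictures are saved under pics/ and viewed, at most 10 in all, crops included, and the job is handed in when it is done.

Besides the shell and the picture viewer there is one more tool, called in YAML: its name, and indented under it one key for each argument. arm_command: Moves the arm, as the interface text tells. Its arguments: {"type":"object","properties":{"xyz":{"type":"array","items":{"type":"array","items":{"type":"number"}}},"spin":{"type":"array","items":{"type":"number"}},"jaw":{"type":"number"},"squeeze":{"type":"number"}},"required":["xyz","spin"]}

```bash
mkdir -p pics; cat > h.py <<'E'
import numpy as np,cv2
from cell import *
def cloud(c):
    v,u=np.mgrid[0:480,0:640]; d=c["depth"]
    p=np.stack([(u-c["cx"])/c["fx"]*d,-(v-c["cy"])/c["fy"]*d,-d,np.ones_like(d)],-1)
    w=p@np.array(c["world_from_camera"]).T
    w=w[...,:3]; w[d<=0]=np.nan
    return w
E
python3 - <<'E'
from h import *
for n in("top","side"):
    c=read_camera(n); cv2.imwrite(f"pics/{n}0.png",c["img"][...,::-1]); np.savez(f"{n}0.npz",w=cloud(c),img=c["img"])
    print(n,np.round(c["world_from_camera"],3).tolist(),c["fx"],[k for k in c])
print(observe())
E
```

```text
top [[0.021, 0.984, -0.177, 0.402], [-1.0, 0.023, 0.008, 0.171], [0.012, 0.177, 0.984, 1.173], [0.0, 0.0, 0.0, 1.0]] 554.4252615793491 ['img', 'depth', 'fx', 'fy', 'cx', 'cy', 'world_from_camera']
side [[-0.891, 0.245, -0.383, 0.275], [-0.454, -0.443, 0.773, 0.807], [0.02, 0.863, 0.506, 0.53], [0.0, 0.0, 0.0, 1.0]] 517.8503518437424 ['img', 'depth', 'fx', 'fy', 'cx', 'cy', 'world_from_camera']
{'time': 0.1, 'qpos': array([ 1.10701782e+00,  3.42669116e-01,  1.52491633e+00, -2.19863719e-05,
        1.27539958e+00, -1.46002394e-01]), 'qvel': array([ 0.00049936, -0.00200681, -0.00449536, -0.00157683,  0.00135906,
        0.00146594]), 'joint_efforts': array([ 3.33762211e-03, -4.32001483e+01, -2.44696981e+01,  7.21528823e-02,
        5.25229471e-02, -7.59131467e-05]), 'tool_pos': array([0.16396916, 0.49861533, 0.40410775]), 'tool_rot': array([-3.14021203e+00, -1.81767097e-04,  2.82382283e+00]), 'contact_force': array([-0.35112386, -0.12374582,  0.49561154]), 'torque': array([-0.0023308 ,  0.04661054,  0.03258123]), 'grip_force': 0.0, 'opening': 0.09181985026626427}
```

View pics/top0.png

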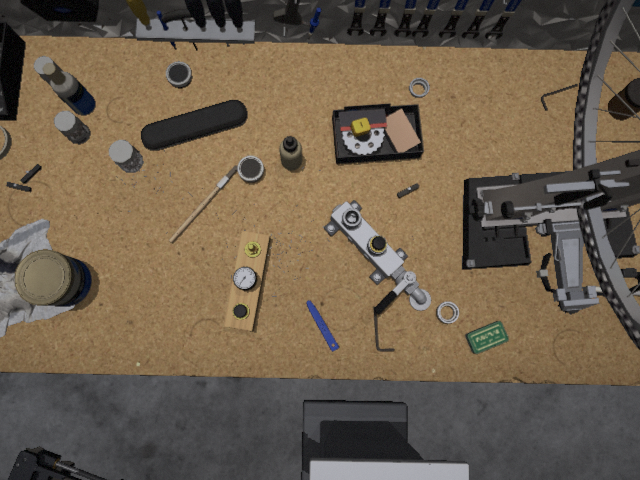

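View pics/side0.png

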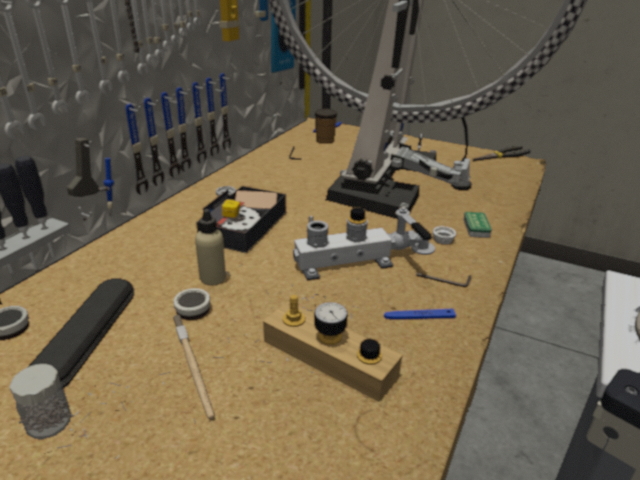

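Top view: gauge in the block's middle hole at (245,279), hose tail (252,250), blank plug (240,311). On the manifold the open outlet is at (351,217), the closed one at (377,245), and the lever runs from (408,278) to (382,310). The oil bottle is at (290,155). The side view agrees: gauge (330,318), outlet (317,230).

```bash
python3 - <<'E'
from h import *
def comp(w,lo,hi,seed,r=.035):
    m=(w[...,2]>lo)&(w[...,2]<hi)&(np.hypot(w[...,0]-seed[0],w[...,1]-seed[1])<r)
    return w[m]
t=np.load("top0.npz");s=np.load("side0.npz")
for nm,px in dict(g=(245,279),out=(351,217),plug=(377,245),valve=(408,278),lev=(388,303),hose=(252,250),blank=(240,311),bot=(290,155)).items():
    print(nm,np.round(t["w"][px[1]-1:px[1]+2,px[0]-1:px[0]+2].reshape(-1,3).mean(0),4))
W=t["w"]
for nm,seed_px,lo,hi,r in (("g",(245,279),.07,.095,.03),("out",(351,217),.075,.095,.026),("plug",(377,245),.095,.115,.025),("lev",(388,303),.075,.1,.06),("block",(245,279),.034,.046,.13),("bar",(377,245),.034,.046,.12)):
    sd=W[seed_px[1],seed_px[0]]
    for n,w in(("top",t["w"]),("side",s["w"])):
        p=comp(w,lo,hi,sd,r)
        if len(p)<5: print(nm,n,len(p));continue
        (c,wh,a)=cv2.minAreaRect((p[:,:2]*1000).astype(np.float32)); cc,rr=cv2.minEnclosingCircle((p[:,:2]*1000).astype(np.float32))
        print(nm,n,len(p),"mean",np.round(p.mean(0)*1000,1),"rect",np.round(c,1),np.round(wh,1),round(a,1),"circ",np.round(cc,1),round(rr,1))
T=cv2.resize(cv2.imread("pics/top0.png")[190:350,215:455],None,fx=3.3,fy=3.3,interpolation=cv2.INTER_CUBIC); cv2.imwrite("pics/crop.png",T)
E
```

```text
g [0.5016 0.296  0.0838]
out [0.6368 0.0868 0.0561]
plug [0.5719 0.0392 0.1049]
valve [ 0.5097 -0.0226  0.0952]
lev [0.4606 0.016  0.0912]
hose [0.562  0.2864 0.0663]
blank [0.44   0.3057 0.0613]
bot [0.7546 0.2147 0.0928]
g top 443 mean [503.1 296.6  84.5] rect [503.1 297.4] [44.6 45.5] 4.5 circ [503.4 297.9] 23.7
g side 822 mean [500.2 303.7  82.4] rect [502.5 298.9] [44.6 44.5] 68.5 circ [502.4 298.9] 23.6
out top 214 mean [630.   87.1  83. ] rect [630.5  87.3] [37.2 36.8] 27.7 circ [631.   87.6] 19.8
out side 238 mean [629.3  90.1  81.5] rect [629.5  87.9] [37.3 36.5] 83.1 circ [630.3  88.4] 19.8
plug top 153 mean [576.3  35.5 104.4] rect [577.1  35. ] [25.7 27.1] 32.6 circ [576.4  34.7] 14.1
plug side 153 mean [574.4  39.6 102.6] rect [575.9  37.1] [26.7 26.8] 72.5 circ [575.8  36.4] 14.2
lev top 365 mean [473.9   9.8  89.9] rect [475.    8.3] [15.6 88.8] 45.5 circ [474.1   7.7] 44.6
lev side 316 mean [470.7  14.7  88.9] rect [474.2   9.2] [19.4 91.6] 45.3 circ [471.1   6.2] 46.0
block top 2038 mean [502.7 296.1  40.6] rect [504.  297.4] [ 58.9 198.2] 81.8 circ [504.3 298.2] 102.5
block side 3395 mean [493.8 307.2  40.7] rect [503.3 296.7] [ 62.2 199.6] 81.7 circ [503.2 297.1] 103.0
bar top 592 mean [556.9  22.8  41.8] rect [575.2  35.4] [238.9  48.9] 44.0 circ [575.8  34.8] 119.7
bar side 828 mean [564.9  48.1  40.1] rect [571.1  39.3] [239.1  43.8] 43.0 circ [574.4  35.8] 119.6
```

View pics/crop.png

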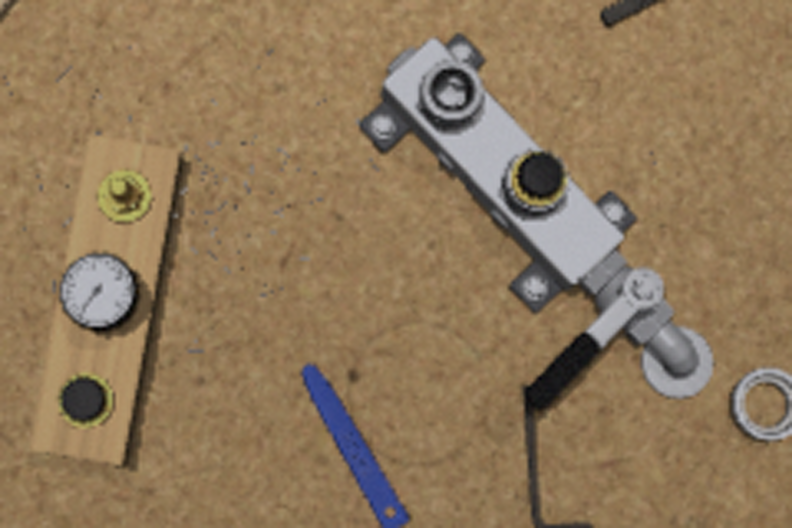

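The crop shows the same layout as the top view. Estimates in mm: gauge (503,298.4), outlet (630.3,87.7), valve axis about (511,-27), lever sleeve about (461,25), block's short side at 81.8°. I'll go above the gauge.

arm_command:
  xyz:
    - [21.2, -12.5, -4]
    - [21.2, -12.5, -4]
    - [21.2, -12.5, -4]
    - [21.2, -12.5, -4]
    - [21.2, -12.5, -4]
    - [21.2, -12.5, -4]
    - [21.2, -12.5, -4]
    - [21.2, -12.5, -4]
    - [21.2, -12.5, -4]
    - [21.2, -12.5, -4]
    - [21.2, -12.5, -4]
    - [21.2, -12.5, -4]
    - [21.2, -12.5, -4]
    - [21.2, -12.5, -4]
    - [21.2, -12.5, -4]
    - [21.2, -12.5, -4]
    - [0, 0, 0]
    - [0, 0, 0]
  spin: [0.63, 0.63, 0.63, 0.63, 0.63, 0.63, 0.63, 0.63, 0.63, 0.63, 0.63, 0.63, 0.63, 0.63, 0.63, 0.63, 0, 0]
  jaw: 1
  squeeze: 40

```text
time: 1.9
tool_pos: [0.5032, 0.2985, 0.3401]
tool_rot: [-3.141, -0.002, 2.998]
contact_force: [-0.3, 1.2, 0.0]
opening: 0.0917
grip_force: 0.0
```

arm_command:
  xyz:
    - [0, 0, -15]
    - [0, 0, -15]
    - [0, 0, -15]
    - [0, 0, -15]
    - [0, 0, -15]
    - [0, 0, -10]
    - [0, 0, -10]
    - [0, 0, -8]
    - [0, 0, -7]
    - [0, 0, 0]
    - [0, 0, 0]
  spin: [0, 0, 0, 0, 0, 0, 0, 0, 0, 0, 0]

```text
time: 3.0
tool_pos: [0.5033, 0.2988, 0.2309]
tool_rot: [3.141, 0.0, 3.0]
contact_force: [-0.1, 0.2, 0.0]
opening: 0.0919
grip_force: 0.0
```

arm_command:
  xyz:
    - [0, 0, 0]
    - [0, 0, 0]
    - [0, 0, 0]
    - [0, 0, 0]
    - [0, 0, 0]
    - [0, 0, 0]
    - [0, 0, 0]
    - [0, 0, 0]
    - [0, 0, 0]
    - [0, 0, 0]
  spin: [0, 0, 0, 0, 0, 0, 0, 0, 0, 0]
  jaw: -1
  squeeze: 40

```text
time: 4.0
tool_pos: [0.5032, 0.2986, 0.2308]
tool_rot: [-3.141, -0.0, 3.0]
contact_force: [-0.5, -2.3, 1.2]
opening: 0.0447
grip_force: 40.0
```

arm_command:
  xyz:
    - [0, 0, 5]
    - [0, 0, 8]
    - [0, 0, 12]
    - [0, 0, 15]
    - [0, 0, 15]
    - [0, 0, 15]
    - [0, 0, 15]
    - [0, 0, 15]
    - [0, 0, 10]
    - [0, 0, 10]
    - [0, 0, 0]
    - [0, 0, 0]
  spin: [0, 0, 0, 0, 0, 0, 0, 0, 0, 0, 0, 0]

```text
time: 5.2
tool_pos: [0.5031, 0.2987, 0.3506]
tool_rot: [-3.142, -0.0, 3.0]
contact_force: [-0.2, -0.1, -1.7]
opening: 0.0447
grip_force: 40.0
```

arm_command:
  xyz:
    - [7, -11.5, 0]
    - [7, -11.5, 0]
    - [7, -11.5, 0]
    - [7, -11.5, 0]
    - [7, -11.5, 0]
    - [7, -11.5, 0]
    - [7, -11.5, 0]
    - [7, -11.5, 0]
    - [7, -11.5, 0]
    - [7, -11.5, 0]
    - [7, -11.5, 0]
    - [7, -11.5, 0]
    - [7, -11.5, 0]
    - [7, -11.5, 0]
    - [7, -11.5, 0]
    - [7, -11.5, 0]
    - [7, -11.5, 0]
    - [8, -15.4, 0]
    - [0, 0, 0]
    - [0, 0, 0]
  spin: [2, 2, 2, 2, 2, 2, 2, 2, 2, 2, 2, 2, 2, 2, 2, 0, 0, 0, 0, 0]

```text
time: 7.2
tool_pos: [0.6303, 0.0873, 0.3505]
tool_rot: [3.141, -0.0, -2.761]
contact_force: [-0.5, 0.5, -1.7]
opening: 0.0451
grip_force: 40.0
```

```bash
python3 - <<'E'
from h import *
o=observe(); print(o["tool_pos"],o["contact_force"],o["opening"])
t=o["tool_pos"]
for n in("top","side"):
    c=read_camera(n); w=cloud(c); np.savez(f"{n}1.npz",w=w,img=c["img"])
    # project expected gauge tip/top & outlet, crop
    M=np.linalg.inv(c["world_from_camera"])
    q=M@np.array([.6303,.0877,.1,1]); u=int(c["cx"]+c["fx"]*q[0]/-q[2]); v=int(c["cy"]-c["fy"]*q[1]/-q[2]); print(n,u,v)
    if n=="side":
        cv2.imwrite("pics/s1.png",cv2.resize(c["img"][max(0,v-100):v+60,max(0,u-100):u+100,::-1],None,fx=3.7,fy=3.7,interpolation=cv2.INTER_CUBIC))
    for lo,hi in((.125,.155),(.155,.165),(.167,.19)):
        m=(w[...,2]>lo)&(w[...,2]<hi)&(np.hypot(w[...,0]-t[0],w[...,1]-t[1])<.03); p=w[m]*1000
        if len(p)>5: print(lo,len(p),p.min(0).round(1),p.max(0).round(1),p.mean(0).round(1))
E
```

```text
[0.63034105 0.08731251 0.35049019] [-0.54036018  0.53059594 -1.70410098] 0.045124031506099366
top 352 215
0.167 6 [607.6  73.3 184.1] [613.1  87.4 189. ] [609.5  81.3 187.3]
side 317 217
0.125 115 [620.6  82.8 128.2] [638.1  97.9 154.8] [627.6  92.6 142.1]
0.155 89 [612.4  75.2 155.1] [644.6 106.8 164.9] [625.4  96.4 162.9]
0.167 73 [606.6  80.2 172.9] [647.9 116.1 190. ] [621.6 101.5 184. ]
```

View pics/s1.png

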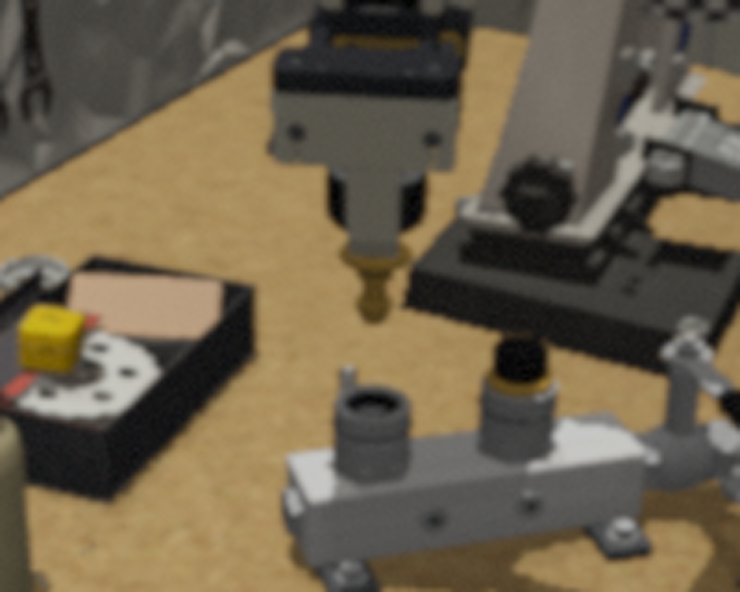

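Side view (crop): the spigot tip at (374,320) hangs upright above the outlet mouth at (373,403). I'll compare the axes precisely with fixed-radius fits in the same camera.

```bash
python3 - <<'E'
from h import *
from scipy.optimize import least_squares
def fit(w,lo,hi,r,c0,rm):
    p=w[(w[...,2]>lo)&(w[...,2]<hi)&(np.hypot(w[...,0]-c0[0],w[...,1]-c0[1])<rm)][:,:2]*1000
    f=least_squares(lambda c:np.hypot(*(p-c).T)-r,np.array(c0)*1000+[3,-3],loss="soft_l1",f_scale=.7)
    return len(p),f.x.round(2),round(float(np.median(abs(f.fun))),2)
s0=np.load("side0.npz")["w"];s1=np.load("side1.npz")["w"]
c=(.630,.088)
print("outlet wall",fit(s0,.06,.078,19,c,.024)); print("outlet wall s1",fit(s1,.06,.078,19,c,.024))
print("land",fit(s1,.152,.157,9,c,.014)); print("cone/collar",fit(s1,.137,.138,9,c,.014))
print("flange",fit(s1,.1605,.163,17,c,.021)); print("case",fit(s1,.178,.2,23,c,.027))
E
```

```text
outlet wall (208, array([630.14,  86.6 ]), 0.78)
outlet wall s1 (213, array([630.13,  86.32]), 0.71)
land (20, array([630.87,  87.15]), 0.52)
cone/collar (7, array([629.98,  86.93]), 0.32)
flange (27, array([630.15,  87.14]), 0.58)
case (141, array([630.19,  87.77]), 0.72)
```

arm_command:
  xyz:
    - [0, -0.4, -8]
    - [0, 0, -8]
    - [0, 0, -8]
    - [0, 0, -6]
    - [0, 0, -4]
    - [0, 0, -3]
    - [0, 0, -3]
    - [0, 0, -3]
    - [0, 0, -3]
    - [0, 0, 0]
  spin: [0, 0, 0, 0, 0, 0, 0, 0, 0, 0]

```text
time: 8.3
tool_pos: [0.6301, 0.0874, 0.3043]
tool_rot: [3.141, -0.001, -2.76]
contact_force: [0.2, 0.1, -2.1]
opening: 0.0449
grip_force: 40.0
```

arm_command:
  xyz:
    - [0, 0, -2]
    - [0, 0, -2]
    - [0, 0, -2]
    - [0, 0, -2]
    - [0, 0, 0]
  spin: [0, 0, 0, 0, 0]

```text
time: 8.8
tool_pos: [0.6301, 0.0874, 0.2963]
tool_rot: [3.141, -0.001, -2.76]
contact_force: [0.2, -0.6, -1.7]
opening: 0.045
grip_force: 40.0
```

arm_command:
  xyz:
    - [0, 0, -1.5]
    - [0, 0, -1.5]
    - [0, 0, -1.5]
    - [0, 0, 0]
  spin: [0, 0, 0, 0]

```text
time: 9.2
tool_pos: [0.6303, 0.0873, 0.2922]
tool_rot: [-3.141, 0.0, -2.76]
contact_force: [-0.1, -1.1, -1.5]
opening: 0.045
grip_force: 40.0
```

arm_command:
  xyz:
    - [0, 0, -1.5]
    - [0, 0, -1.5]
    - [0, 0, -1.5]
    - [0, 0, -1.5]
    - [0, 0, 0]
  spin: [0, 0, 0, 0, 0]

```text
time: 9.7
tool_pos: [0.6306, 0.0874, 0.2876]
tool_rot: [-3.141, 0.002, -2.76]
contact_force: [0.3, -1.1, 6.0]
opening: 0.0452
grip_force: 40.0
```

arm_command:
  xyz:
    - [0, 0, -1]
    - [0, 0, -1]
    - [0, 0, 0]
  spin: [0, 0, 0]

```text
time: 10.0
tool_pos: [0.6304, 0.0874, 0.2852]
tool_rot: [-3.141, 0.002, -2.76]
contact_force: [0.7, -1.1, 2.7]
opening: 0.045
grip_force: 40.0
```

arm_command:
  xyz:
    - [0, 0, -1]
    - [0, 0, -1]
    - [0, 0, 0]
  spin: [0, 0, 0]

```text
time: 10.3
tool_pos: [0.6303, 0.0874, 0.2822]
tool_rot: [-3.142, 0.0, -2.76]
contact_force: [1.0, -1.2, 3.2]
opening: 0.0451
grip_force: 40.0
```

arm_command:
  xyz:
    - [0, 0, -1]
    - [0, 0, -1]
    - [0, 0, 0]
  spin: [0, 0, 0]

```text
time: 10.6
tool_pos: [0.63, 0.0874, 0.2792]
tool_rot: [3.141, -0.002, -2.76]
contact_force: [0.4, -1.1, -1.6]
opening: 0.045
grip_force: 40.0
```

arm_command:
  xyz:
    - [0, 0, -0.7]
    - [0, 0, -0.7]
    - [0, 0, 0]
  spin: [0, 0, 0]

```text
time: 10.9
tool_pos: [0.63, 0.0874, 0.2782]
tool_rot: [3.141, -0.001, -2.76]
contact_force: [0.2, -1.9, -1.7]
opening: 0.045
grip_force: 40.0
```

arm_command:
  xyz:
    - [0, 0, -0.7]
    - [0, 0, -0.7]
    - [0, 0, 0]
  spin: [0, 0, 0]

```text
time: 11.2
tool_pos: [0.6302, 0.0874, 0.2773]
tool_rot: [3.141, -0.0, -2.76]
contact_force: [0.3, -0.8, -1.5]
opening: 0.0447
grip_force: 40.0
```

arm_command:
  xyz:
    - [0, 0, -0.6]
    - [0, 0, -0.6]
    - [0, 0, 0]
  spin: [0, 0, 0]

```text
time: 11.5
tool_pos: [0.6302, 0.0875, 0.2762]
tool_rot: [3.141, 0.0, -2.76]
contact_force: [-0.1, -1.2, -1.3]
opening: 0.0448
grip_force: 40.0
```

arm_command:
  xyz:
    - [0, 0, -0.4]
    - [0, 0, -0.4]
    - [0, 0, 0]
  spin: [0, 0, 0]

```text
time: 11.8
tool_pos: [0.6302, 0.0874, 0.2754]
tool_rot: [3.141, 0.0, -2.76]
contact_force: [0.2, -0.9, -1.0]
opening: 0.0452
grip_force: 40.0
```

arm_command:
  xyz:
    - [0, 0, -0.4]
    - [0, 0, 0]
  spin: [0, 0]

```text
time: 12.0
tool_pos: [0.6302, 0.0874, 0.275]
tool_rot: [3.141, 0.0, -2.76]
contact_force: [0.6, -1.3, -1.5]
opening: 0.0448
grip_force: 40.0
```

arm_command:
  xyz:
    - [0, 0, -0.4]
    - [0, 0, 0]
  spin: [0, 0]

```text
time: 12.2
tool_pos: [0.6302, 0.0874, 0.2748]
tool_rot: [3.142, 0.0, -2.76]
contact_force: [-0.2, -0.3, 0.0]
opening: 0.0453
grip_force: 40.0
```

arm_command:
  xyz:
    - [0, 0, -0.3]
    - [0, 0, 0]
  spin: [0, 0]

```text
time: 12.4
tool_pos: [0.6302, 0.0875, 0.2748]
tool_rot: [-3.142, 0.0, -2.76]
contact_force: [-1.2, -1.2, 2.7]
opening: 0.0451
grip_force: 40.0
```

arm_command:
  xyz:
    - [0, 0, -0.3]
    - [0, 0, 0]
  spin: [0, 0]

```text
time: 12.6
tool_pos: [0.6302, 0.0874, 0.2747]
tool_rot: [-3.141, 0.001, -2.76]
contact_force: [-1.8, -0.9, 6.0]
opening: 0.0449
grip_force: 40.0
```

arm_command:
  xyz:
    - [0, 0, -0.3]
    - [0, 0, 0]
    - [0, 0, 0]
    - [0, 0, 0]
  spin: [0, 0, 0, 0]

```text
time: 13.0
tool_pos: [0.6302, 0.0874, 0.2747]
tool_rot: [-3.141, 0.001, -2.76]
contact_force: [-3.8, -1.3, 7.3]
opening: 0.0449
grip_force: 40.0
```

arm_command:
  xyz:
    - [0, 0, 0.5]
    - [0, 0, 0.5]
    - [0, 0, 0.5]
    - [0, 0, 0.5]
    - [0, 0, 0.3]
    - [0, 0, 0.3]
    - [0, 0, 0]
  spin: [0, 0, 0, 0, 0, 0, 0]

```text
time: 13.7
tool_pos: [0.6302, 0.0874, 0.276]
tool_rot: [3.141, -0.001, -2.76]
contact_force: [1.2, -0.6, -3.0]
opening: 0.0451
grip_force: 40.0
```

arm_command:
  xyz:
    - [0, 0, 0.3]
    - [0, 0, 0.3]
    - [0, 0, 0]
  spin: [0, 0, 0]

```text
time: 14.0
tool_pos: [0.6302, 0.0874, 0.277]
tool_rot: [3.141, -0.0, -2.76]
contact_force: [-0.4, -0.1, -2.3]
opening: 0.045
grip_force: 40.0
```

arm_command:
  xyz:
    - [0, 0, 0.3]
    - [0, 0, 0.3]
    - [0, 0, 0]
  spin: [0, 0, 0]

```text
time: 14.3
tool_pos: [0.6302, 0.0875, 0.2776]
tool_rot: [3.142, 0.0, -2.76]
contact_force: [0.7, -1.3, -2.6]
opening: 0.0448
grip_force: 40.0
```

arm_command:
  xyz:
    - [0, 0, 0.3]
    - [0, 0, 0.3]
    - [0, 0, 0]
  spin: [0, 0, 0]

```text
time: 14.6
tool_pos: [0.6302, 0.0874, 0.2782]
tool_rot: [3.142, 0.0, -2.76]
contact_force: [0.2, -0.6, -2.9]
opening: 0.045
grip_force: 40.0
```

arm_command:
  xyz:
    - [0, 0, 0.3]
    - [0, 0, 0.3]
    - [0, 0, 0]
  spin: [0, 0, 0]

```text
time: 14.9
tool_pos: [0.6303, 0.0874, 0.2788]
tool_rot: [3.142, 0.0, -2.76]
contact_force: [-0.1, -1.1, -1.5]
opening: 0.0453
grip_force: 40.0
```

arm_command:
  xyz:
    - [0, 0, 0.3]
    - [0, 0, 0.3]
    - [0, 0, 0]
  spin: [0, 0, 0]

```text
time: 15.2
tool_pos: [0.6302, 0.0874, 0.2794]
tool_rot: [3.141, 0.0, -2.76]
contact_force: [-0.2, -1.2, -1.9]
opening: 0.0452
grip_force: 40.0
```

arm_command:
  xyz:
    - [0, 0, 0.3]
    - [0, 0, 0.3]
    - [0, 0, 0]
  spin: [0, 0, 0]

```text
time: 15.5
tool_pos: [0.6302, 0.0874, 0.28]
tool_rot: [3.142, 0.0, -2.76]
contact_force: [-0.2, -0.8, -0.9]
opening: 0.0451
grip_force: 40.0
```

arm_command:
  xyz:
    - [0, 0, 0.3]
    - [0, 0, 0.3]
    - [0, 0, 0]
  spin: [0, 0, 0]

```text
time: 15.8
tool_pos: [0.6302, 0.0874, 0.2804]
tool_rot: [3.141, -0.0, -2.76]
contact_force: [0.7, -0.5, -3.7]
opening: 0.0451
grip_force: 40.0
```

arm_command:
  xyz:
    - [0, 0, 0.2]
    - [0, 0, 0.2]
    - [0, 0, 0]
  spin: [0, 0, 0]

```text
time: 16.1
tool_pos: [0.6302, 0.0874, 0.2806]
tool_rot: [3.141, -0.001, -2.76]
contact_force: [0.1, -1.5, -5.4]
opening: 0.0447
grip_force: 40.0
```

arm_command:
  xyz:
    - [0, 0, 0.2]
    - [0, 0, 0.2]
    - [0, 0, 0]
  spin: [0, 0, 0]

```text
time: 16.4
tool_pos: [0.6301, 0.0874, 0.2809]
tool_rot: [3.141, -0.001, -2.76]
contact_force: [1.0, -1.9, -9.0]
opening: 0.045
grip_force: 40.0
```

arm_command:
  xyz:
    - [0, 0, 0.2]
    - [0, 0, 0.2]
    - [0, 0, 0]
  spin: [0, 0, 0]

```text
time: 16.7
tool_pos: [0.6301, 0.0874, 0.2812]
tool_rot: [3.141, -0.001, -2.76]
contact_force: [1.1, -2.1, -11.8]
opening: 0.0452
grip_force: 40.0
```

arm_command:
  xyz:
    - [0, 0, 0.2]
    - [0, 0, 0.2]
    - [0, 0, 0]
  spin: [0, 0, 0]

```text
time: 17.0
tool_pos: [0.6301, 0.0874, 0.2816]
tool_rot: [3.141, -0.001, -2.76]
contact_force: [1.3, -1.1, -14.5]
opening: 0.045
grip_force: 40.0
```

arm_command:
  xyz:
    - [0, 0, 0.2]
    - [0, 0, 0]
  spin: [0, 0]

```text
time: 17.2
tool_pos: [0.6301, 0.0874, 0.2818]
tool_rot: [3.141, -0.001, -2.76]
contact_force: [1.1, -0.9, -16.8]
opening: 0.0448
grip_force: 40.0
```

arm_command:
  xyz:
    - [0, 0, 0]
    - [0, 0, 0]
    - [0, 0, 0]
    - [0, 0, 0]
    - [0, 0, 0]
    - [0, 0, 0]
    - [0, 0, 0]
    - [0, 0, 0]
  spin: [0, 0, 0, 0, 0, 0, 0, 0]

```text
time: 18.0
tool_pos: [0.6301, 0.0874, 0.2821]
tool_rot: [3.141, -0.001, -2.76]
contact_force: [1.1, -0.9, -20.3]
opening: 0.0448
grip_force: 40.0
```

The force crept up during the hold (integral action), so I'm easing off now.

arm_command:
  xyz:
    - [0, 0, -0.7]
    - [0, 0, 0]
  spin: [0, 0]

```text
time: 18.2
tool_pos: [0.6302, 0.0875, 0.2819]
tool_rot: [3.141, 0.0, -2.76]
contact_force: [-0.1, -1.5, -17.4]
opening: 0.0449
grip_force: 40.0
```

arm_command:
  xyz:
    - [0, 0, -0.2]
    - [0, 0, -0.2]
    - [0, 0, -0.4]
    - [0, 0, -0.4]
    - [0, 0, -0.4]
    - [0, 0, -0.4]
    - [0, 0, 0]
  spin: [0, 0, 0, 0, 0, 0, 0]

```text
time: 18.9
tool_pos: [0.6304, 0.0875, 0.2806]
tool_rot: [-3.141, 0.002, -2.76]
contact_force: [-1.8, -0.1, -6.3]
opening: 0.0451
grip_force: 40.0
```

arm_command:
  xyz:
    - [0, 0, -0.6]
    - [0, 0, -0.6]
    - [0, 0, -0.6]
    - [0, 0, -0.6]
    - [0, 0, -0.5]
    - [0, 0, -0.5]
    - [0, 0, 0]
    - [0, 0, 0]
  spin: [0, 0, 0, 0, 0, 0, 0, 0]

```text
time: 19.7
tool_pos: [0.6303, 0.0874, 0.2763]
tool_rot: [-3.142, 0.0, -2.76]
contact_force: [0.1, -1.0, -1.5]
opening: 0.045
grip_force: 40.0
```

Next I lower the last millimetre, release and rise straight up.

arm_command:
  xyz:
    - [0, 0, -0.5]
    - [0, 0, -0.4]
    - [0, 0, 0]
    - [0, 0, 0]
  spin: [0, 0, 0, 0]

```text
time: 20.1
tool_pos: [0.6302, 0.0874, 0.2753]
tool_rot: [3.141, -0.0, -2.76]
contact_force: [0.3, -0.4, -1.6]
opening: 0.0448
grip_force: 40.0
```

arm_command:
  xyz:
    - [0, 0, 0]
    - [0, 0, 0]
    - [0, 0, 0]
    - [0, 0, 0]
    - [0, 0, 0]
    - [0, 0, 0]
    - [0, 0, 0]
    - [0, 0, 0]
  spin: [0, 0, 0, 0, 0, 0, 0, 0]
  jaw: 1

```text
time: 20.9
tool_pos: [0.6302, 0.0874, 0.2753]
tool_rot: [3.141, -0.0, -2.76]
contact_force: [-1.1, 0.2, -0.5]
opening: 0.0918
grip_force: 0.0
```

arm_command:
  xyz:
    - [0, 0, 5]
    - [0, 0, 10]
    - [0, 0, 15]
    - [0, 0, 15]
    - [0, 0, 15]
    - [0, 0, 10]
    - [0, 0, 0]
  spin: [0, 0, 0, 0, 0, 0, 0]

```text
time: 21.6
tool_pos: [0.6305, 0.0875, 0.3476]
tool_rot: [-3.14, 0.004, -2.76]
contact_force: [0.5, -0.4, -1.0]
opening: 0.0917
grip_force: 0.0
```

```bash
python3 - <<'E'
from h import *
W=np.concatenate([np.load("top0.npz")["w"].reshape(-1,3),np.load("side0.npz")["w"].reshape(-1,3)])
m=(W[:,2]>.115)&(W[:,0]>.33)&(W[:,0]<.62)&(W[:,1]>-.3)&(W[:,1]<.06); p=W[m]
print(len(p)); 
if len(p): print(p.min(0),p.max(0)); d=np.hypot(p[:,0]-.46,p[:,1]+.077); i=d.argsort()[:3]; print(d[i],p[i])
c=read_camera("side"); w=cloud(c)
p=w[(w[...,2]>.11)&(w[...,2]<.15)&(np.hypot(w[...,0]-.63,w[...,1]-.087)<.035)]*1000
print(p.min(0),p.max(0),np.median(p,0))
cv2.imwrite("pics/s2.png",cv2.resize(c["img"][120:300,240:470,::-1],None,fx=3.3,fy=3.3,interpolation=cv2.INTER_CUBIC))
E
```

```text
2938
[ 0.58705443 -0.28422011  0.15196893] [ 0.61999455 -0.14218448  0.46991825]
[0.15003582 0.1500872  0.15010874] [[ 0.59393861 -0.14461061  0.28736748]
 [ 0.59309923 -0.14635966  0.29270906]
 [ 0.59154829 -0.14930272  0.28668643]]
[605.84746861  66.02399977 110.23336334] [651.41375301 113.85014682 131.64870531] [624.6183617   99.20750929 127.22584979]
```

View pics/s2.png

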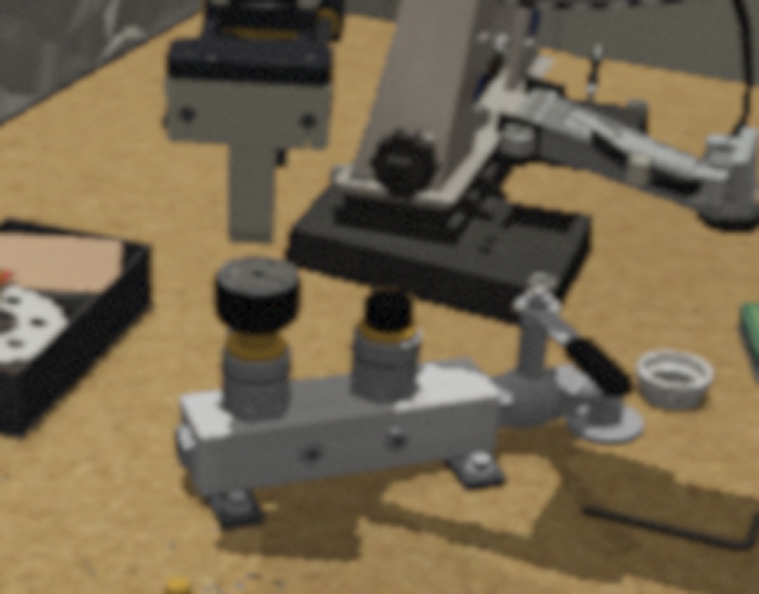

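Side view: gauge seated upright at crop (257,330), lever still shut with its sleeve at (600,365). Obstacles near the swing are at least 150 mm away. I'll cage the lever between partly open fingers and move over it now.

arm_command:
  xyz:
    - [-12.1, -4.46, 0]
    - [-12.1, -4.46, 0]
    - [-12.1, -4.46, 0]
    - [-12.1, -4.46, 0]
    - [-12.1, -4.46, 0]
    - [-12.1, -4.46, 0]
    - [-12.1, -4.46, 0]
    - [-12.1, -4.46, 0]
    - [-12.1, -4.46, 0]
    - [-12.1, -4.46, 0]
    - [-12.1, -4.46, 0]
    - [-12.1, -4.46, 0]
    - [-12.1, -4.46, 0]
    - [-12.1, -4.46, 0]
    - [0, 0, 0]
    - [0, 0, 0]
  spin: [-4.7, -4.7, -4.7, -4.7, -4.7, -4.7, -4.7, -4.7, -4.7, -4.7, -4.7, -4.7, -4.7, -4.7, 0, 0]
  jaw: -0.3

```text
time: 23.25
tool_pos: [0.461, 0.025, 0.3451]
tool_rot: [3.141, -0.0, 2.377]
contact_force: [0.2, 0.2, -0.6]
opening: 0.0322
grip_force: 0.0
```

arm_command:
  xyz:
    - [0, 0, -12]
    - [0, 0, -12]
    - [0, 0, -12]
    - [0, 0, -10]
    - [0, 0, -10]
    - [0, 0, -8]
    - [0, 0, 0]
  spin: [0, 0, 0, 0, 0, 0, 0]

```text
time: 23.95
tool_pos: [0.4607, 0.025, 0.2803]
tool_rot: [-3.14, -0.002, 2.375]
contact_force: [-1.0, -0.1, -0.1]
opening: 0.0323
grip_force: 0.0
```

arm_command:
  xyz:
    - [0, 0, -5]
    - [0, 0, -5]
    - [0, 0, -5]
    - [0, 0, -5]
    - [0, 0, -3]
    - [0, 0, 0]
  spin: [0, 0, 0, 0, 0, 0]

```text
time: 24.55
tool_pos: [0.4607, 0.025, 0.2579]
tool_rot: [-3.141, -0.001, 2.375]
contact_force: [0.2, -0.6, -1.1]
opening: 0.0324
grip_force: 0.0
```

arm_command:
  xyz:
    - [-4.3, -4.6, 0]
    - [-3.9, -4.9, 0]
    - [-3.5, -5.2, 0]
    - [-3.0, -5.5, 0]
    - [-2.5, -5.8, 0]
    - [-2.0, -6.0, 0]
    - [-1.4, -6.1, 0]
    - [-0.9, -6.2, 0]
    - [0, 0, 0]
  spin: [4.5, 4.5, 4.5, 4.5, 4.5, 4.5, 4.5, 4.5, 0]

```text
time: 25.45
tool_pos: [0.4392, -0.0196, 0.2585]
tool_rot: [3.141, 0.0, 3.003]
contact_force: [0.0, -1.0, -0.3]
opening: 0.0323
grip_force: 0.0
```

arm_command:
  xyz:
    - [-0.4, -6.3, 0]
    - [0.2, -6.3, 0]
    - [0.7, -6.2, 0]
    - [1.3, -6.1, 0]
    - [1.8, -6.0, 0]
    - [2.3, -5.8, 0]
    - [2.8, -5.6, 0]
    - [3.3, -5.4, 0]
    - [0, 0, 0]
  spin: [4.5, 4.5, 4.5, 4.5, 4.5, 4.5, 4.5, 4.5, 0]

```text
time: 26.35
tool_pos: [0.4515, -0.0672, 0.2583]
tool_rot: [3.142, -0.0, -2.653]
contact_force: [-0.6, -0.7, 0.5]
opening: 0.032
grip_force: 0.0
```

arm_command:
  xyz:
    - [1.9, -2.5, 0]
    - [1.9, -2.5, 0]
    - [2.1, -2.4, 0]
    - [2.1, -2.3, 0]
    - [0, 0, 0]
  spin: [2, 2, 2, 2, 0]

```text
time: 26.85
tool_pos: [0.4592, -0.0765, 0.2583]
tool_rot: [3.141, -0.0, -2.515]
contact_force: [-1.3, 0.0, -0.0]
opening: 0.032
grip_force: 0.6
```

arm_command:
  xyz:
    - [1, -1, 0]
    - [1, -1, 0]
    - [1, -1, 0]
    - [0, 0, 0]
  spin: [0, 0, 0, 0]

```text
time: 27.25
tool_pos: [0.4623, -0.0798, 0.2582]
tool_rot: [3.141, -0.0, -2.513]
contact_force: [-2.1, 0.3, 0.3]
opening: 0.0322
grip_force: 1.1
```

arm_command:
  xyz:
    - [0.8, -0.7, 0]
    - [0.8, -0.7, 0]
    - [0, 0, 0]
  spin: [0, 0, 0]

```text
time: 27.55
tool_pos: [0.464, -0.0812, 0.2583]
tool_rot: [-3.142, 0.0, -2.512]
contact_force: [-3.1, 0.5, -0.4]
opening: 0.0321
grip_force: 1.1
```

```bash
python3 - <<'E'
from h import *
c=read_camera("side"); cv2.imwrite("pics/s3.png",cv2.resize(c["img"][120:300,240:470,::-1],None,fx=3.3,fy=3.3,interpolation=cv2.INTER_CUBIC))
E
```

```text
(no output)
```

View pics/s3.png

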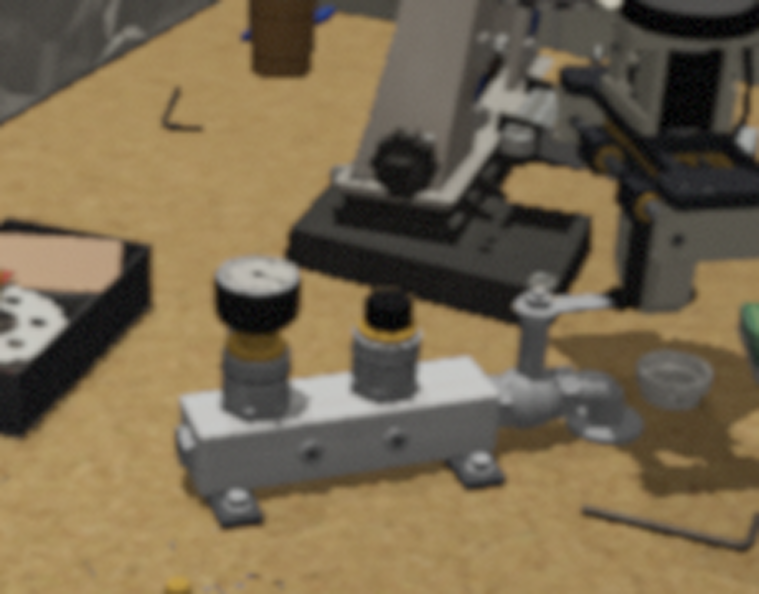

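The lever (hub at (540,290), sleeve between the fingers at (650,295)) has swung nearly in line with the pipe. I'll push on gently until it meets the stop.

arm_command:
  xyz:
    - [1, -1, 0]
    - [1, -1, 0]
    - [0, 0, 0]
  spin: [0, 0, 0]

```text
time: 27.9
tool_pos: [0.4658, -0.0831, 0.2583]
tool_rot: [3.141, -0.0, -2.512]
contact_force: [-5.4, 0.8, 0.1]
opening: 0.0318
grip_force: 2.0
```

arm_command:
  xyz:
    - [0.7, -0.7, 0]
    - [0.7, -0.7, 0]
    - [0, 0, 0]
  spin: [0, 0, 0]

```text
time: 28.2
tool_pos: [0.4664, -0.0837, 0.2581]
tool_rot: [3.137, -0.001, -2.512]
contact_force: [-7.3, 5.9, 5.0]
opening: 0.0322
grip_force: 4.8
```

arm_command:
  xyz:
    - [-1.5, 1.5, 0]
    - [-1.5, 1.5, 0]
    - [-1.5, 1.5, 0]
    - [-1, 1, 0]
    - [0, 0, 0]
  spin: [0, 0, 0, 0, 0]

```text
time: 28.7
tool_pos: [0.462, -0.079, 0.2585]
tool_rot: [-3.141, 0.001, -2.512]
contact_force: [0.1, -0.2, 0.7]
opening: 0.0324
grip_force: 0.0
```

arm_command:
  xyz:
    - [0, 0, 4]
    - [0, 0, 8]
    - [0, 0, 12]
    - [0, 0, 15]
    - [0, 0, 20]
    - [0, 0, 20]
    - [0, 0, 10]
    - [0, 0, 0]
  spin: [0, 0, 0, 0, 0, 0, 0, 0]

```text
time: 29.5
tool_pos: [0.4621, -0.0791, 0.3489]
tool_rot: [-3.139, 0.002, -2.512]
contact_force: [0.6, 0.6, 0.1]
opening: 0.0323
grip_force: 0.0
```

arm_command:
  xyz:
    - [-10, 5, 10]
    - [-10, 5, 10]
    - [-10, 5, 0]
    - [-10, 5, 0]
    - [-10, 5, 0]
    - [-10, 5, 0]
    - [0, 0, 0]
  spin: [0, 0, 0, 0, 0, 0, 0]

```text
time: 30.2
tool_pos: [0.4006, -0.0484, 0.367]
tool_rot: [3.14, -0.001, -2.512]
contact_force: [0.6, -0.0, 0.4]
opening: 0.0323
grip_force: 0.0
```

```bash
python3 - <<'E'
from h import *
for n in("top","side"):
    c=read_camera(n); w=cloud(c)
    p=w[(w[...,2]>.075)&(w[...,2]<.1)&(np.hypot(w[...,0]-.511,w[...,1]+.027)<.11)&(w[...,0]<.53)&(w[...,1]<-.02)].astype(np.float32)[:,:2]*1000
    print(n,len(p),cv2.minAreaRect(p) if len(p)>5 else 0)
    p=w[(w[...,2]>.118)&(w[...,2]<.14)&(np.hypot(w[...,0]-.63,w[...,1]-.087)<.035)]*1000
    print("gauge",p.min(0),p.max(0))
    if n=="side": cv2.imwrite("pics/s4.png",cv2.resize(c["img"][120:300,240:470,::-1],None,fx=3.3,fy=3.3))
print(observe()["contact_force"])
E
```

```text
top 381 ((489.1626281738281, -52.15927505493164), (91.73225402832031, 23.63064956665039), 46.356407165527344)
gauge [607.59373783  64.92644656 118.12655265] [652.02123619 111.35221881 133.05939602]
side 377 ((480.9632873535156, -56.848445892333984), (106.72666931152344, 22.62992286682129), 44.64925765991211)
gauge [606.42252099  66.33701716 118.01193553] [651.47100259 113.30750019 131.63230785]
[ 0.40342959 -0.36054452 -0.17010817]
```

View pics/s4.png

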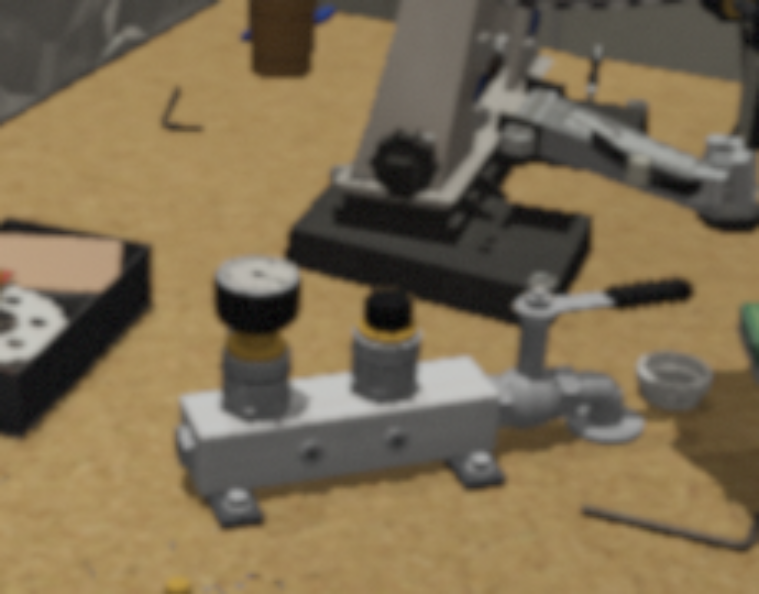

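The lever points along the pipe, from (540,300) to (690,290), at 44–46° against the manifold's 44°. The gauge is seated upright at (257,300), and the arm is clear.

```bash
python3 -c "
from cell import *
print(hand_in())"
```

```text
the job is handed in; nothing more can be done
None
```

The job is handed in, with no verdict shown: the gauge is seated and latched in the outlet, the valve lever is on its open stop and the arm is clear, but the pull test crept to about 19 N (limit 21 N) during the hold before I eased off.

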